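# Move the copper plate from the slotted rack to the cleaning carrier

## Task

Slide the copper-clad plate straight up out of its slot in the wooden rack and lower it, still upright, down into the open blue carrier before letting go, so that it is left standing on its lower edge in there. Leave the brass and the silvery plates in their slots.

Things in the scene. Friction and masses are not known exactly. Their poses are not given: they have to be found in the camera images.
- copper_plate_mid (a point): Reddish copper-clad plate with plywood side edges, 90 mm wide, 8 mm thick, 110 mm tall, about 0.16 kg, standing on edge in one of three slots of a fixed dark wooden rack; which slot varies. The point is its centre, 55 mm from its lower and upper edges; x along its width, y the face normal, z up. The upper 75 mm stand free above the rack. Grip it with about 40 N.
- brass_plate_mid (a point): Yellow brass-clad plate, same size and axes, in another slot; stays there. Point at its centre. The rack is a solid block 115 mm (along the plates' width) x 196 x 47 mm tall with three parallel slots 65 mm apart, each 11 mm wide, 95 mm long, 35 mm deep, floor 12 mm above the bench; 57 mm are clear between neighbouring plates.
- steel_plate_mid (a point): Silvery metal-clad plate of the same size and axes as the copper one, in the remaining slot of the same rack, parallel to the others; stays there. Point at its centre.
- carrier: Blue plastic open-topped carrier, fixed: outside 128 mm (its x) x 46 mm (its y) x 60 mm tall, walls 4 mm, inside 120 x 38 mm, inner floor 6 mm above the bench. Origin at the centre of its underside, on the bench; z up. The plate goes in with its width along the carrier's x, either way round, and may lean on the walls once released.
Things that resemble listed ones, but are neither listed nor needed, are in the scene too. Leave any green or purple look-alike of the part that bears copper_plate_mid alone.

How it is judged:
By the outcome, as a careful person would: the job done as asked, in the order asked, and still so for the second after the job is handed in, with the robot touching nothing.
It also fails if it takes over 45 s, if anything falls off the work surface, if the arm or the gripper's body presses on something with over 40 N, if the wrist force passes 120 N, or if a joint passes its speed limit or range.

## Robot

A 6-joint arm with a two-finger parallel gripper is mounted at the origin on the work surface. World frame = base frame: x ahead of the robot, y to its left, z up, the work surface at z = 0. Lengths are in m, angles in rad, forces in N, time in s.
With the tool pointing down it reaches from about 0.375 to 0.9 m from the base axis. Payload 3.1 kg.
Tool frame: the origin (TCP) lies midway between the tips of the shut fingers; the grasp point (between the pads) lies grip_point_offset behind it (grip_point_offset is the distance from the TCP to the grasp point, in m); y points along the fingers, z is the direction in which the jaws open and shut, and the axes are right-handed (so a half turn about y gives the same grasp; the last joint's range is limited). The gripper opens to 87 mm and grips with 3 to 60 N. Pads are 19 mm wide; open, the fingers measure 117 mm over their backs; the gripper's body (75 mm by 190 mm) begins 51 mm behind the grasp point.
Start: joints at [0.923, 0.527, 1.433, -0, 1.181, -0.178], TCP at [0.282, 0.558, 0.223] pointing down, gripper open.
Joint ranges: [-3.08, 3.08], [-0.75, 2.2], [0.22, 2.44], [-1.43, 4.57], [0, 2.65], [-2.85, 2.85]. Speed limits (rad/s): [2.79, 2.79, 3.14, 3.14, 3.14, 3.14].

## Interface

Orientations are given as a unit quaternion [x, y, z, w].
In Python, from rig import * gives the robot as it stands.
- The arm moves only by the tool jog_arm, never from a script. Its argument "increments" is a list that holds one entry, the list of rows, each a list of 7 numbers: the turn, a rotation vector about the world's x, y, z in degrees, then the shift along the world's x, y, z in m, then the closure, from -1 (fully open) to 1 (shut), so that 0 is half open. In form: [[[rx, ry, rz, x, y, z, jaw], ...]]. A call has 1 to 8 rows; each row is the pose to reach, as a shift and turn from the pose measured when the call began; what a row does not reach only later rows make up. A row lasts 1/10 s, in which the tool goes at most 50 mm and 8.59 degrees, less where a joint would pass 70% of its speed; a pose out of reach is approached as far as the arm can. A call with a gripper value outside its range is refused whole. The fingers move at their own pace and stop on an object; "squeeze" is the grip in N (left out, the last holds). Time passes only in rows, so rows that repeat a pose let the fingers close. It gives the time, the measured TCP pose, the force and the opening at its end, in the units of the state.
- get_obs(): the state, without advancing time (a new reading comes with each control period).
- camera(name): name is "scene" or "top"; returns the picture (420x560x3 uint8, red, green, blue); there is no depth.
- camera_info(name): a dict with "K" (3x3 intrinsics, pixels), "R" (3x3) and "t" (3): a world point X has camera coordinates R X + t. Camera axes: x right, y down, z forward; pixel columns grow to the right and rows downward; lengths in m; the calibration is good to about 2 mm. A picture is of the moment at which its call begins. camera_info takes no time and is no camera call.
- hand_in(): hands the job in, once; it reports no verdict.
The state is a dict: "time": time; "q": joint angles; "joint_velocities": joint speeds; "joint_torque": joint torques, N m; "position": TCP position; "tool_rot": TCP orientation; "ft_force": force on the tool from outside, world axes, zero at the start; "moment": the same for the moment, N m; "grip_width": finger opening in m.
Only numpy, scipy, OpenCV 4.12 (cv2) and the standard library are available. Lean on these libraries where they do the work, as an engineer would, in place of code of your own. Each camera call takes 0.05 s, during which the arm holds its last target.

## Working session

There is one attempt and no reset: what is moved stays moved. The work goes in short steps, Python scripts to look and compute and a tool call to move; the robot and the scene stay as the last step left them, time stands still between calls to the robot, and variables do not carry over. Pictures are saved under pics/ and viewed, and the job is handed in when it is done.

Besides the shell and the picture viewer there is one more tool, called after ">>>" in YAML: its name, and indented under it one key for each argument. jog_arm: Moves the arm, as the interface text tells. Its arguments: {"type":"object","properties":{"increments":{"type":"array","items":{"type":"array","items":{"type":"array","items":{"type":"number"}}}},"squeeze":{"type":"number"}},"required":["increments"]}

```bash
mkdir -p pics; ls
python3 - <<'E'
from rig import *
import cv2
o=get_obs(); print(o)
try: print(grip_point_offset)
except Exception as e: print(e)
for n in("scene","top"):
    cv2.imwrite(f"pics/{n}0.png",camera(n)[:,:,::-1]); i=camera_info(n); print(n,i)
E
```

```text
pics
{'time': 0.0, 'q': array([ 9.23507278e-01,  5.28467827e-01,  1.43387306e+00,  2.91854385e-05,
        1.18138836e+00, -1.78512595e-01]), 'joint_velocities': array([ 0.0001975 ,  0.0004857 , -0.00040131,  0.00167788,  0.00130253,
        0.00113325]), 'joint_torque': array([-1.16114581e-03, -4.40035701e+01, -1.76591563e+01,  6.32981001e-02,
        5.83071692e-02, -1.47507076e-04]), 'position': array([0.28190771, 0.55701092, 0.22157991]), 'tool_rot': array([ 0.68845887, -0.16453971,  0.16391599, -0.68708269]), 'ft_force': array([-0.21918124, -0.99416006,  0.89414977]), 'moment': array([ 0.02775599, -0.00209352,  0.02202489]), 'grip_width': 0.08701744876462782}
0.0187
scene {'K': array([[524.47479316,   0.        , 280.79319106],
       [  0.        , 524.47479316, 211.15631616],
       [  0.        ,   0.        ,   1.        ]]), 'R': array([[-0.81539986,  0.57869059,  0.01550068],
       [ 0.41295018,  0.60021262, -0.68499413],
       [-0.40570336, -0.55214311, -0.72838367]]), 't': array([ 0.48484959, -0.1606339 ,  1.15296987])}
top {'K': array([[428.28845117,   0.        , 272.14471404],
       [  0.        , 428.28845117, 215.57948252],
       [  0.        ,   0.        ,   1.        ]]), 'R': array([[-0.0127055 , -0.99986459, -0.01045779],
       [-0.99696967,  0.01347006, -0.07661619],
       [ 0.07674668,  0.00945265, -0.99700581]]), 't': array([-0.01925868,  0.56426949,  0.76862301])}
```

View pics/scene0.png

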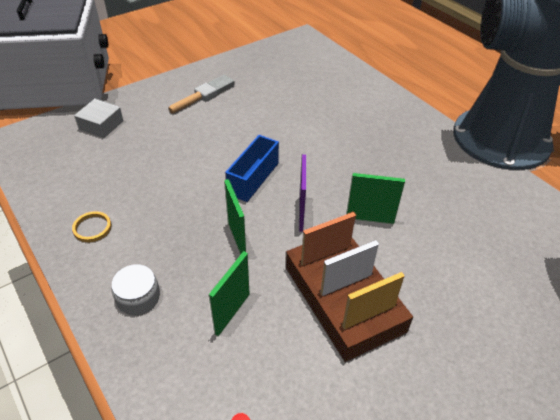

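View pics/top0.png

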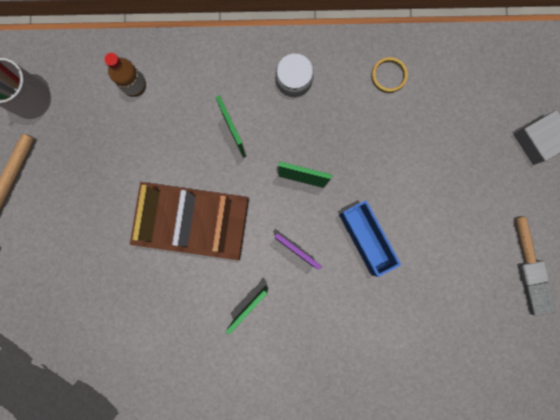

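Top view: copper plate at about (221,224), silver (183,218), brass (145,213), carrier (370,239), purple look-alike (298,251). In the scene view, copper is at (328,240) and the carrier at (253,167). Now the masks and corners.

```bash
cat > h.py <<'E'
import numpy as np, cv2
from rig import *
def ray(n,uv):
    i=camera_info(n); d=i['R'].T@np.linalg.inv(i['K'])@np.array([uv[0],uv[1],1.]); return -i['R'].T@i['t'],d
def onz(n,uv,z):
    c,d=ray(n,uv); return c+d*(z-c[2])/d[2]
def tri(a,b):
    c1,d1=ray('scene',a); c2,d2=ray('top',b)
    d1/=np.linalg.norm(d1); d2/=np.linalg.norm(d2)
    s=np.linalg.lstsq(np.c_[d1,-d2],c2-c1,rcond=None)[0]
    p,q=c1+s[0]*d1,c2+s[1]*d2
    return (p+q)/2,np.linalg.norm(p-q)
def proj(n,X):
    i=camera_info(n); p=i['K']@(i['R']@np.array(X)+i['t']); return p[:2]/p[2]
E
python3 - <<'E'
import cv2,numpy as np
t=cv2.imread('pics/top0.png'); s=cv2.imread('pics/scene0.png')
def masks(im,lo,hi,name):
    h=cv2.cvtColor(im,cv2.COLOR_BGR2HSV); m=cv2.inRange(h,lo,hi)
    cs=cv2.findContours(m,cv2.RETR_EXTERNAL,cv2.CHAIN_APPROX_NONE)[0]
    for c in cs:
        if cv2.contourArea(c)>100: print(name,cv2.contourArea(c),cv2.boundingRect(c),cv2.approxPolyDP(c,3,True).reshape(-1,2).tolist())
for n,im in(('top',t),('scene',s)):
    masks(im,(105,100,40),(125,255,255),n+' blue')
    masks(im,(3,120,130),(16,255,255),n+' copper')
a=cv2.resize(t[170:270,120:250],None,fx=6,fy=6,interpolation=cv2.INTER_CUBIC)
cv2.imwrite('pics/za.png',a)
b=cv2.resize(s[200:360,270:420],None,fx=3.7,fy=3.7,interpolation=cv2.INTER_CUBIC)
cv2.imwrite('pics/zb.png',b)
c=np.hstack([cv2.resize(t[190:290,325:415],(405,450),interpolation=cv2.INTER_CUBIC),cv2.resize(s[125:215,210:288],(390,450),interpolation=cv2.INTER_CUBIC)])
cv2.imwrite('pics/zc.png',c)
E
```

```text
top blue 2150.5 (340, 201, 61, 76) [[364, 201], [340, 215], [369, 270], [378, 276], [400, 263]]
top copper 204.5 (212, 196, 14, 53) [[224, 196], [220, 197], [212, 248], [218, 244]]
top copper 2027.0 (0, 15, 560, 15) [[559, 15], [0, 25], [0, 29], [559, 19]]
scene blue 1943.0 (226, 135, 53, 67) [[261, 135], [226, 171], [238, 197], [246, 201], [277, 163], [278, 142]]
scene copper 292.5 (339, 325, 32, 20) [[364, 325], [342, 334], [339, 331], [350, 344], [370, 334]]
scene copper 230.5 (322, 301, 23, 28) [[325, 301], [322, 304], [338, 328], [344, 304], [331, 310]]
scene copper 176.5 (303, 212, 53, 22) [[355, 214], [351, 212], [303, 231], [308, 233]]
scene copper 2050.5 (0, 188, 115, 232) [[0, 188], [0, 204], [103, 419], [114, 419]]
scene copper 375.0 (532, 165, 28, 26) [[532, 171], [559, 190], [559, 166], [545, 165]]
scene copper 104.5 (0, 117, 28, 10) [[27, 117], [3, 118], [0, 126]]
scene copper 187.0 (551, 86, 9, 48) [[559, 86], [552, 133], [559, 132]]
scene copper 22754.0 (100, 0, 401, 121) [[100, 21], [109, 43], [108, 73], [113, 74], [104, 91], [308, 23], [454, 120], [470, 108], [500, 54], [401, 0], [170, 0]]
```

View pics/za.png

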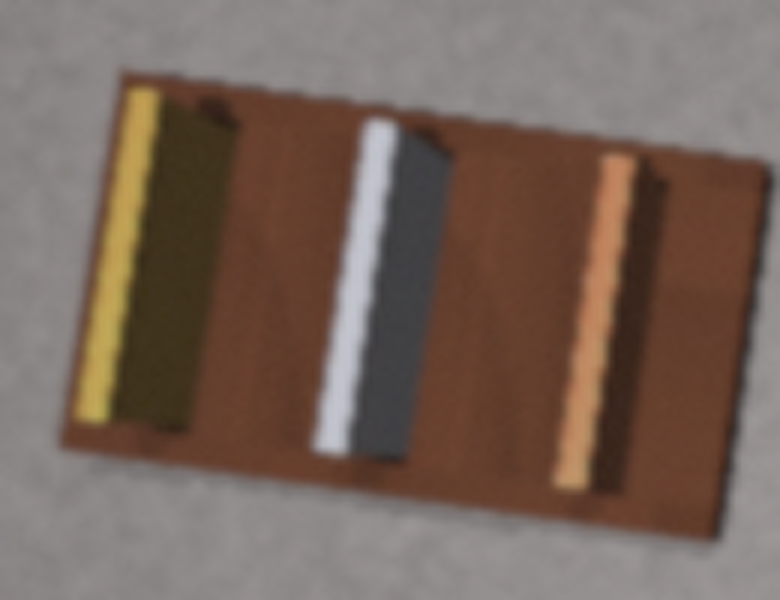

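View pics/zb.png

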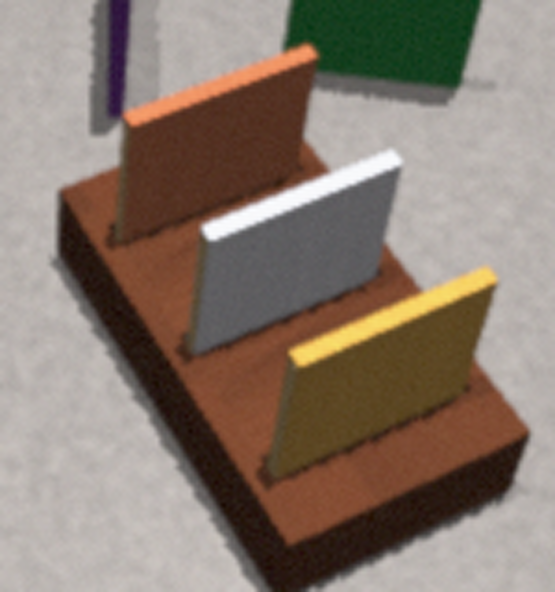

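View pics/zc.png

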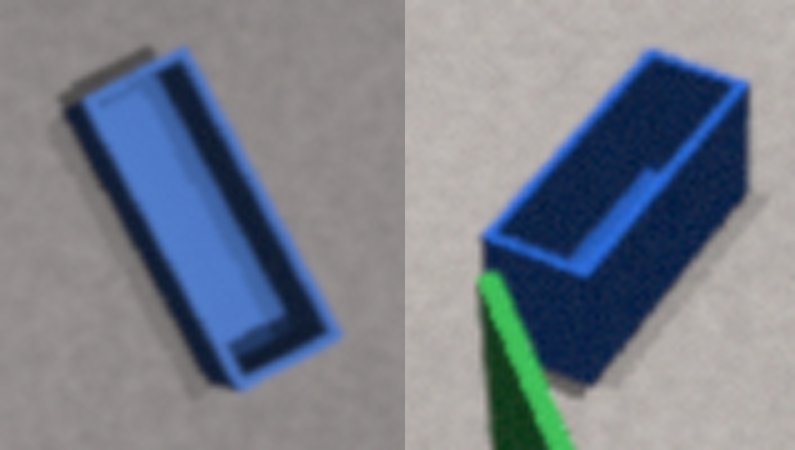

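Close-ups: copper top-edge midline ends are at top (222.9,195.3)/(214.6,251.1) and scene (304.0,231.5)/(354.5,212.9). The carrier rim's four corners are clear in both views. Triangulating.

Run:
```python
from h import *
np.set_printoptions(precision=4,suppress=True)
T=[(222.9,195.3),(214.6,251.1)];S=[(304,231.5),(354.5,212.9)]
P=[]
for a,b in zip(S,T):
    r=tri(a,b);print(*r, 'plane',onz('top',b,.122),onz('scene',a,.122));P.append(r[0])
w=P[0]-P[1];print('copper mid',sum(P)/2,'len',np.linalg.norm(w),'yaw',np.degrees(np.arctan2(w[1],w[0])))
T=[(365.7,200.3),(343.1,211.4),(378,275.8),(400.2,264.1)];S=[(258.6,134.6),(278.2,141.6),(246.2,179.6),(225.6,171.6)]
for b in T:
    z=[tri(a,b) for a in S]; k=np.argmin([x[1] for x in z]);print(k,*z[k],[round(x[1],3) for x in z])
Q=np.array([onz('top',b,.06) for b in T]);Q2=np.array([onz('scene',b,.06) for b in S]);print(Q,Q2,sep='\n')
for Q in (Q,Q2): 
  print(Q.mean(0),np.linalg.norm(np.diff(np.r_[Q,Q[:1]],axis=0),axis=1))
# obstacles: print approx positions (foot/top) of purple and greens
for n,uv in dict(purA=(276,234),purB=(320,267),gA=(278,166),gB=(329,182),g2A=(228,332),g2B=(267,290),g3a=(218,97),g3b=(244,156)).items(): print(n,onz('top',uv,.11))
# tool axes
from scipy.spatial.transform import Rotation as R
print(R.from_quat(get_obs()['tool_rot']).as_matrix())
```

```text
[0.5903 0.0517 0.1215] 9.858028274640991e-05 plane [0.5902 0.0516 0.122 ] [0.5906 0.0519 0.122 ]
[0.5006 0.0653 0.1205] 0.0004980040129339488 plane [0.5004 0.0653 0.122 ] [0.5019 0.0661 0.122 ]
copper mid [0.5455 0.0585 0.121 ] len 0.0907480348133333 yaw -8.669431070884078
3 [ 0.5859 -0.192   0.0583] 6.039489875054861e-05 [np.float64(0.042), np.float64(0.077), np.float64(0.041), np.float64(0.0)]
2 [ 0.5665 -0.1515  0.059 ] 0.0005636459486882618 [np.float64(0.007), np.float64(0.042), np.float64(0.001), np.float64(0.039)]
1 [ 0.4536 -0.2095  0.0574] 0.00041382456219896466 [np.float64(0.04), np.float64(0.0), np.float64(0.058), np.float64(0.103)]
0 [ 0.4737 -0.2487  0.058 ] 0.0004517701547085975 [np.float64(0.0), np.float64(0.041), np.float64(0.011), np.float64(0.059)]
[[ 0.5857 -0.1916  0.06  ]
 [ 0.5667 -0.1515  0.06  ]
 [ 0.4539 -0.209   0.06  ]
 [ 0.4736 -0.248   0.06  ]]
[[ 0.4752 -0.2469  0.06  ]
 [ 0.4554 -0.2067  0.06  ]
 [ 0.5669 -0.1504  0.06  ]
 [ 0.5867 -0.1902  0.06  ]]
[ 0.52 -0.2   0.06] [0.0444 0.1265 0.0437 0.1255]
[ 0.521  -0.1985  0.06  ] [0.0448 0.1249 0.0445 0.1251]
purA [ 0.5269 -0.0334  0.11  ]
purB [ 0.4725 -0.104   0.11  ]
gA [ 0.6392 -0.0382  0.11  ]
gB [ 0.6113 -0.1217  0.11  ]
g2A [0.3706 0.0458 0.11  ]
g2B [ 0.4366 -0.0176  0.11  ]
g3a [0.7577 0.0607 0.11  ]
g3b [0.6568 0.0179 0.11  ]
[[ 0.8921 -0.0012  0.4518]
 [-0.4518 -0.0016  0.8921]
 [-0.0003 -1.     -0.0019]]
```

Copper top-edge midpoint is (0.5455, 0.0585, 0.121), with its width at yaw -8.7°. Carrier centre is (0.520, -0.200), yaw 27.0°, rim at about 0.058. The jaw axis is now at 63.1° and needs 81.3° at the copper plate, so a turn of +18.2°.

>>> jog_arm:
  increments:
    - [[0, 0, 3, 0.022, -0.042, 0, -0.3], [0, 0, 6, 0.045, -0.085, 0, 0], [0, 0, 9, 0.068, -0.128, 0, 0], [0, 0, 12, 0.091, -0.171, 0, 0], [0, 0, 15, 0.114, -0.214, 0, 0], [0, 0, 18.2, 0.137, -0.257, 0, 0], [0, 0, 18.2, 0.16, -0.3, 0, 0], [0, 0, 18.2, 0.18, -0.34, 0, 0]]
  squeeze: 40

```text
time: 0.9
position: [0.4626, 0.215, 0.2215]
tool_rot: [0.706, -0.054, 0.053, -0.704]
ft_force: [1.3, 0.3, 0.4]
grip_width: 0.0443
```

>>> jog_arm:
  increments:
    - [[0, 0, 0, 0.02, -0.04, 0, 0], [0, 0, 0, 0.042, -0.08, 0, 0], [0, 0, 0, 0.064, -0.12, 0, 0], [0, 0, 0, 0.083, -0.1565, 0, 0], [0, 0, 0, 0.083, -0.1565, 0, 0], [0, 0, 0, 0.083, -0.1565, -0.02, 0], [0, 0, 0, 0.083, -0.1565, -0.03, 0], [0, 0, 0, 0.083, -0.1565, -0.03, 0]]

```text
time: 1.7
position: [0.5436, 0.0592, 0.1897]
tool_rot: [0.706, -0.055, 0.051, -0.704]
ft_force: [-0.3, 0.4, -0.6]
grip_width: 0.0432
```

Run:
```python
from h import *
from scipy.spatial.transform import Rotation as R
o=get_obs();M=R.from_quat(o['tool_rot']).as_matrix();print(o['position'],M[:,1],np.degrees(np.arctan2(M[1,2],M[0,2])),o['q'])
cv2.imwrite("pics/s1.png",camera("scene")[:,:,::-1])
```

```text
[0.54364187 0.0591899  0.18967312] [-0.00578572 -0.00134516 -0.99998236] 81.34711463134269 [-0.0948734   0.46775677  1.65998879 -0.00221546  1.01948051 -1.51347653]
```

View pics/s1.png

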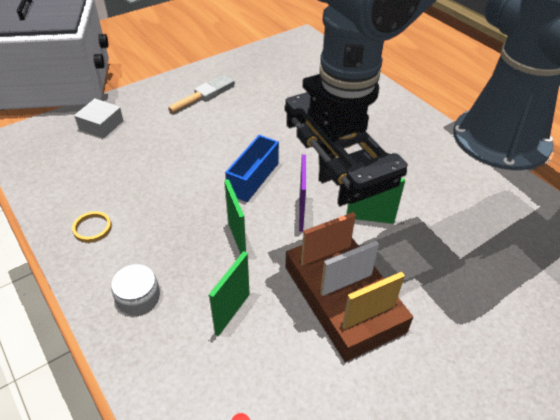

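Run:
```python
from h import *
p=get_obs()['position'];print(proj('scene',p),proj('top',p),proj('scene',[.5455,.0585,.121]))
s=camera('scene')[:,:,::-1]; t=camera('top')[:,:,::-1]
cv2.imwrite('pics/z2.png',np.hstack([cv2.resize(s[80:280,260:430],(510,600)),cv2.resize(t[170:270,180:260],(280,350)).copy() if 0 else cv2.resize(t[150:290,170:237],(287,600))]))
```

```text
[334.66302731 189.89823256] [211.85581766 220.83911343] [329.78537037 222.05576806]
```

View pics/z2.png

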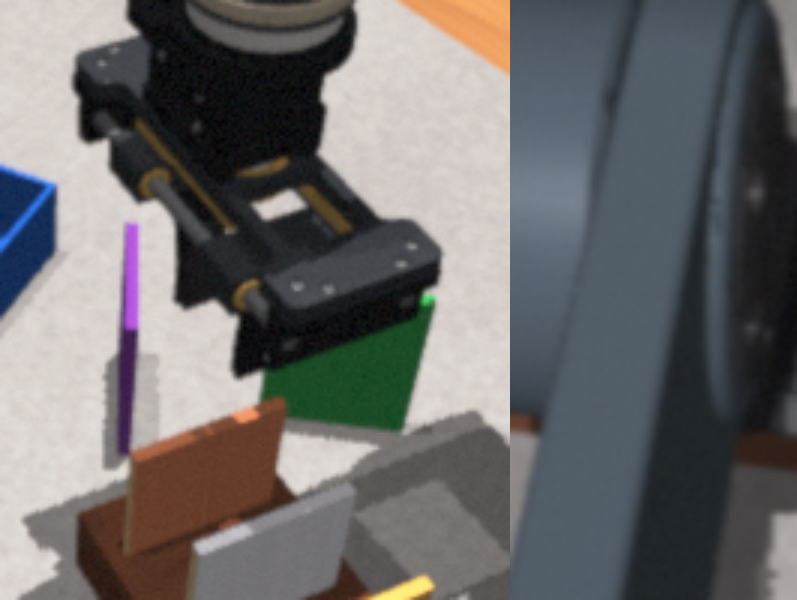

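Shown: the jaws straddle the copper plate's plane, with fingertips at about (320,182) and (340,205), matching the projected TCP (335,190). Descending to TCP z ≈ 0.084, then closing.

>>> jog_arm:
  increments:
    - [[0, -0.3, 0, 0.002, -0.0007, -0.02, 0], [0, -0.3, 0, 0.002, -0.0007, -0.045, 0], [0, -0.3, 0, 0.002, -0.0007, -0.07, 0], [0, -0.3, 0, 0.002, -0.0007, -0.09, 0], [0, -0.3, 0, 0.002, -0.0007, -0.105, 0], [0, -0.3, 0, 0.002, -0.0007, -0.105, 0], [0, -0.3, 0, 0.002, -0.0007, -0.105, 0.4], [0, -0.3, 0, 0.002, -0.0007, -0.105, 0.7]]

```text
time: 2.65
position: [0.5487, 0.0585, 0.0881]
tool_rot: [0.706, -0.05, 0.056, -0.705]
ft_force: [-0.7, 0.1, -0.3]
grip_width: 0.0341
```

>>> jog_arm:
  increments:
    - [[0, 0, 0, 0, 0, 0, 1], [0, 0, 0, 0, 0, 0, 1], [0, 0, 0, 0, 0, 0, 1], [0, 0, 0, 0, 0, 0, 1]]
  squeeze: 40

```text
time: 3.05
position: [0.5489, 0.0584, 0.0885]
tool_rot: [0.706, -0.05, 0.056, -0.704]
ft_force: [-0.9, -0.5, 2.7]
grip_width: 0.0081
```

Run:
```python
from h import *
from scipy.spatial.transform import Rotation as R
o=get_obs();M=R.from_quat(o['tool_rot']).as_matrix();print(o['time'],o['position'],M[:,1],np.degrees(np.arctan2(M[1,2],M[0,2])),o['ft_force'],o['moment'])
s=camera('scene')[:,:,::-1]
cv2.imwrite('pics/z3.png',cv2.resize(s[120:320,260:430],(510,600)))
```

```text
3.05 [0.5489072  0.05843742 0.08850679] [ 0.00807378 -0.0024372  -0.99996444] 81.39413091012982 [-0.87693018 -0.46615346  2.6605617 ] [ 0.02446926  0.07722089 -0.08119752]
```

View pics/z3.png

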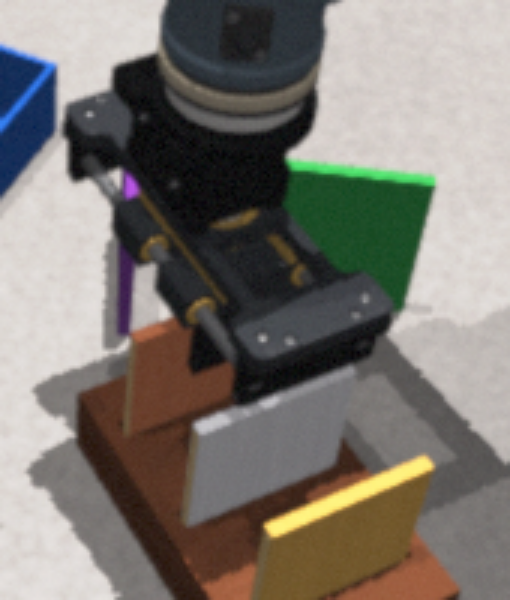

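Gripped: opening is 8.1 mm and the silver plate is untouched. Lifting straight up.

>>> jog_arm:
  increments:
    - [[0, 0, 0, 0, 0, 0.008, 1], [0, 0, 0, 0, 0, 0.02, 1], [0, 0, 0, 0, 0, 0.04, 1], [0, 0, 0, 0, 0, 0.065, 1], [0, 0, 0, 0, 0, 0.09, 1], [0, 0, 0, 0, 0, 0.12, 1], [0, 0, 0, 0, 0, 0.15, 1], [0, 0, 0, 0, 0, 0.15, 1]]

```text
time: 3.9
position: [0.5518, 0.0583, 0.2436]
tool_rot: [0.706, -0.046, 0.06, -0.704]
ft_force: [1.1, 0.3, -0.8]
grip_width: 0.0076
```

```bash
cat > look.py <<'E'
from h import *
import sys
from scipy.spatial.transform import Rotation as R
o=get_obs();M=R.from_quat(o['tool_rot']).as_matrix();print(o['time'],o['position'],M[:,1],np.degrees(np.arctan2(M[1,2],M[0,2])),o['ft_force'],o['grip_width'],o['q'])
s=camera('scene')[:,:,::-1];t=camera('top')[:,:,::-1]
cv2.imwrite('pics/s%s.png'%sys.argv[1],s);cv2.imwrite('pics/t%s.png'%sys.argv[1],t)
E
python3 look.py 4
```

```text
3.9 [0.55182717 0.05830767 0.24358279] [ 0.01855427 -0.00331489 -0.99982236] 81.40358743601838 [ 1.12409399  0.29288815 -0.79520611] 0.007594896146606763 [-0.09526037  0.40054936  1.59916532 -0.00170287  1.12309197 -1.51530299]
```

View pics/s4.png

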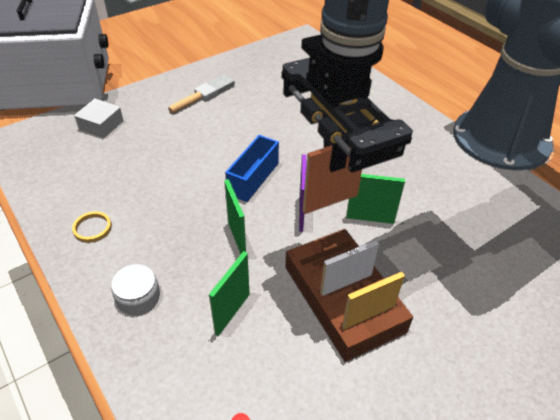

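The plate is clear of the slot; silver and brass are still standing. In the picture it spans (303–360, 147–213). Carrying it over and turning it 35.6°.

>>> jog_arm:
  increments:
    - [[-0.05, 0.15, 5, -0.003, -0.03, 0, 1], [-0.1, 0.3, 10.5, -0.007, -0.065, 0, 1], [-0.15, 0.47, 16, -0.011, -0.1, 0, 1], [-0.2, 0.63, 21.5, -0.015, -0.135, 0, 1], [-0.25, 0.8, 27, -0.019, -0.17, 0, 1], [-0.3, 0.95, 32, -0.023, -0.205, 0, 1], [-0.33, 1.03, 35.6, -0.026, -0.235, 0, 1], [-0.33, 1.03, 35.6, -0.029, -0.257, 0, 1]]

```text
time: 4.8
position: [0.5184, -0.1999, 0.2373]
tool_rot: [0.689, 0.161, -0.169, -0.686]
ft_force: [0.1, 0.1, -1.9]
grip_width: 0.0078
```

>>> jog_arm:
  increments:
    - [[0, 0, 0, 0, 0, 0, 1], [0, 0, 0, 0, 0, 0, 1]]

```text
time: 5.0
position: [0.517, -0.1994, 0.2353]
tool_rot: [-0.687, -0.16, 0.169, 0.688]
ft_force: [-0.6, 0.2, -1.3]
grip_width: 0.0079
```

```bash
python3 look.py 5
```

```text
5.0 [ 0.51702115 -0.19942804  0.23532684] [-0.01312211 -0.00239482 -0.99991103] 116.8767871319162 [-0.55792948  0.21848032 -1.26129533] 0.007904637373077752 [-0.5647244   0.42153323  1.58891563 -0.00995105  1.14096616 -2.6004422 ]
```

View pics/s5.png

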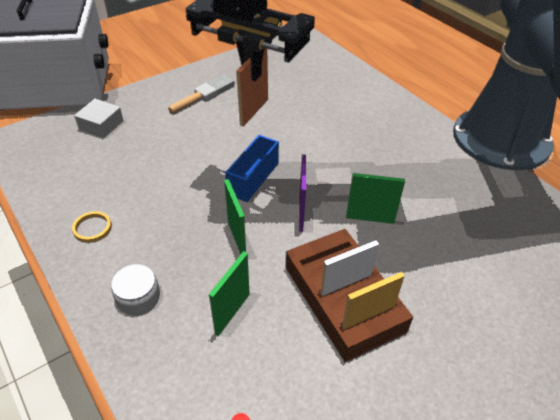

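View pics/t5.png

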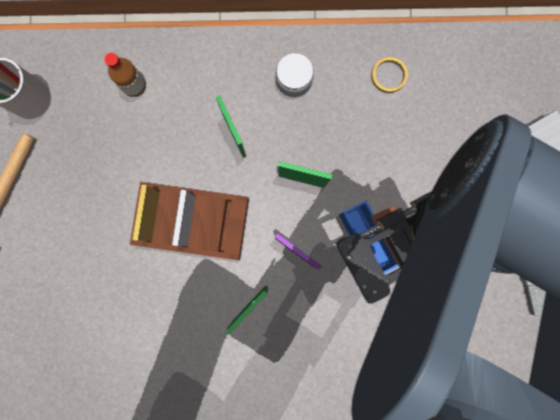

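The scene shows the plate hanging upright above the carrier, roughly (240–268, 50–123). The slot is empty and the other plates stand. Checking the hanging plate's lower edge against the carrier.

Run:
```python
import cv2,numpy as np
s=cv2.imread('pics/s5.png');t=cv2.imread('pics/t5.png')
cv2.imwrite('pics/z5.png',np.hstack([cv2.resize(s[40:140,220:290],(420,600),interpolation=2),cv2.resize(t[190:290,340:400],(360,600),interpolation=2)]))
```

```text
(no output)
```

View pics/z5.png

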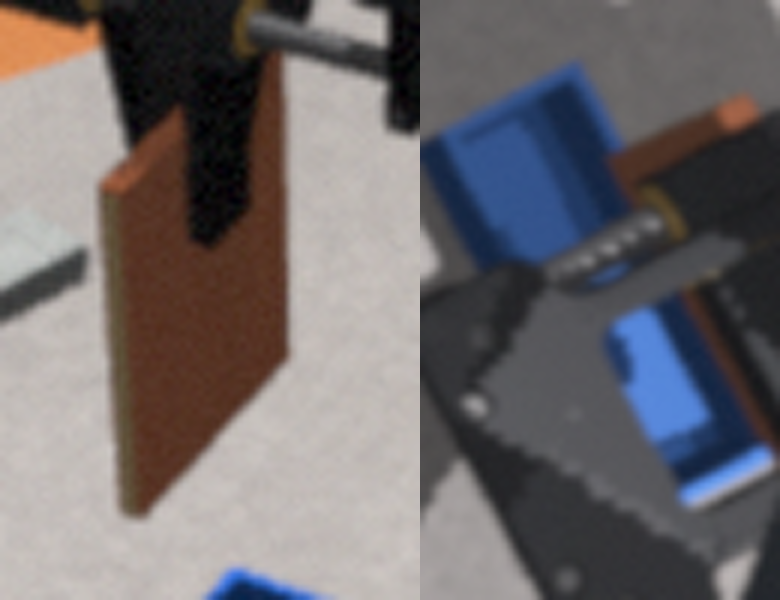

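Run:
```python
from h import *
z=.159; a=onz('scene',(243.4,125.7),z);b=onz('scene',(267.5,98.7),z);d=a-b
print(a,b,(a+b)/2,np.linalg.norm(d),np.degrees(np.arctan2(d[1],d[0])))
# upper-left corner of same face/top
print(onz('scene',(239.8,71.2),z+.11))
n=np.array([-.454,.891]) ; print('centre (4mm behind visible face), either sign',((a+b)/2)[:2]-.004*n)
```

```text
[ 0.55126505 -0.17765345  0.159     ] [ 0.47103926 -0.22077842  0.159     ] [ 0.51115216 -0.19921594  0.159     ] 0.09108205712714501 28.260029838066917
[ 0.55463445 -0.17549793  0.269     ]
centre (4mm behind visible face), either sign [ 0.51296816 -0.20277994]
```

Bottom-edge centre measures (0.513, -0.203), which agrees with the expected TCP offset; shift about (+6, +2) mm. Lowering it partway into the carrier.

>>> jog_arm:
  increments:
    - [[0.1, -0.75, 0.1, 0.006, 0.002, 0, 1], [0.1, -0.75, 0.1, 0.006, 0.002, -0.015, 1], [0.1, -0.75, 0.1, 0.006, 0.002, -0.035, 1], [0.1, -0.75, 0.1, 0.006, 0.002, -0.06, 1], [0.1, -0.75, 0.1, 0.006, 0.002, -0.08, 1], [0.1, -0.75, 0.1, 0.006, 0.002, -0.1, 1], [0.1, -0.75, 0.1, 0.006, 0.002, -0.12, 1], [0.1, -0.75, 0.1, 0.006, 0.002, -0.12, 1]]

```text
time: 5.9
position: [0.5223, -0.1943, 0.1138]
tool_rot: [-0.686, -0.165, 0.167, 0.688]
ft_force: [-0.5, 1.1, -2.1]
grip_width: 0.0082
```

```bash
python3 look.py 6
python3 - <<'E'
import cv2,numpy as np
s=cv2.imread('pics/s6.png');t=cv2.imread('pics/t6.png')
cv2.imwrite('pics/z6.png',np.hstack([cv2.resize(s[80:210,200:290],(415,600),interpolation=2),cv2.resize(t[190:290,335:395],(360,600),interpolation=2)]))
E
```

```text
5.9 [ 0.52229263 -0.1942517   0.11377921] [-0.00324323  0.00186916 -0.99999299] 117.18026928048607 [-0.48335118  1.1135086  -2.06797039] 0.008197834709113802 [-5.56533361e-01  5.90047781e-01  1.69836485e+00 -1.66877592e-04
  8.56921220e-01 -2.60160857e+00]
```

View pics/z6.png

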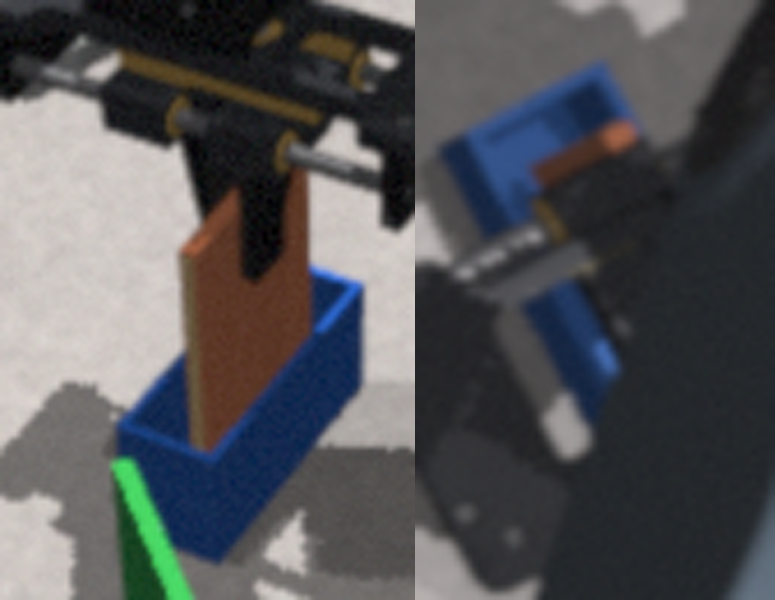

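The plate is inside the carrier mouth with no contact force, about 4 mm towards +y of centre. Centre it and lower the last 30 mm.

>>> jog_arm:
  increments:
    - [[0, -0.2, 0, 0.001, -0.004, -0.003, 1], [0, -0.2, 0, 0.001, -0.004, -0.01, 1], [0, -0.2, 0, 0.001, -0.004, -0.017, 1], [0, -0.2, 0, 0.001, -0.004, -0.022, 1], [0, -0.2, 0, 0.001, -0.004, -0.025, 1], [0, -0.2, 0, 0.001, -0.004, -0.027, 1], [0, -0.2, 0, 0.001, -0.004, -0.028, 1], [0, -0.2, 0, 0.001, -0.004, -0.028, 1]]

```text
time: 6.8
position: [0.5251, -0.1997, 0.0881]
tool_rot: [0.688, 0.168, -0.165, -0.687]
ft_force: [0.6, -0.4, -1.4]
grip_width: 0.0082
```

>>> jog_arm:
  increments:
    - [[0, 0, 0, -0.002, 0.001, -0.002, 1], [0, 0, 0, -0.002, 0.001, -0.004, 1], [0, 0, 0, -0.002, 0.001, -0.005, 1], [0, 0, 0, -0.002, 0.001, -0.005, 1]]

```text
time: 7.2
position: [0.523, -0.1987, 0.083]
tool_rot: [0.688, 0.168, -0.165, -0.687]
ft_force: [0.1, 0.5, -0.8]
grip_width: 0.0073
```

```bash
python3 look.py 7
```

```text
7.2 [ 0.5229539  -0.19865909  0.08299223] [ 0.00454339 -0.00104851 -0.99998913] 117.16750051424172 [ 0.08125429  0.48403644 -0.81737153] 0.007280412151504001 [-5.63646574e-01  6.39020605e-01  1.71753303e+00  2.18987468e-03
  7.80639417e-01 -2.61016303e+00]
```

View pics/s7.png

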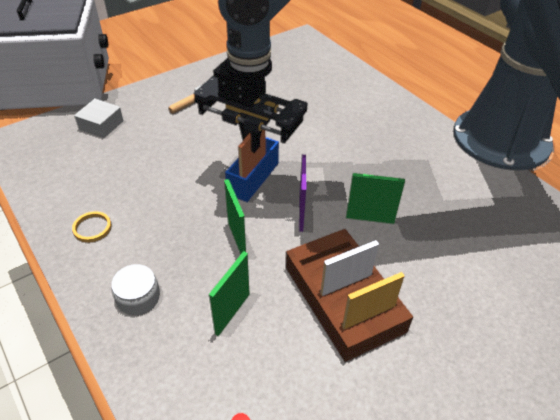

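The plate is almost fully in the carrier, with no contact yet. Lowering further in millimetre steps.

>>> jog_arm:
  increments:
    - [[0, 0, 0, 0, 0, -0.001, 1], [0, 0, 0, 0, 0, -0.002, 1], [0, 0, 0, 0, 0, -0.002, 1]]

```text
time: 7.6
position: [0.5232, -0.1991, 0.0825]
tool_rot: [0.688, 0.168, -0.164, -0.686]
ft_force: [-2.6, 0.3, 8.0]
grip_width: 0.0076
```

Contact: +8 N at TCP z 0.0825. Releasing, then straight up.

>>> jog_arm:
  increments:
    - [[0, 0, 0, 0, 0, 0, 0.7], [0, 0, 0, 0, 0, 0, 0.4], [0, 0, 0, 0, 0, 0, 0], [0, 0, 0, 0, 0, 0, -0.4], [0, 0, 0, 0, 0, 0, -0.7], [0, 0, 0, 0, 0, 0, -0.7], [0, 0, 0, 0, 0, 0, -0.7], [0, 0, 0, 0, 0, 0, -0.7]]

```text
time: 8.4
position: [0.5232, -0.1991, 0.0825]
tool_rot: [0.688, 0.168, -0.164, -0.686]
ft_force: [-0.1, -0.5, 0.2]
grip_width: 0.0614
```

>>> jog_arm:
  increments:
    - [[0, 0, 0, 0, 0, 0.01, -0.7], [0, 0, 0, 0, 0, 0.03, -0.7], [0, 0, 0, 0, 0, 0.055, -0.7], [0, 0, 0, 0, 0, 0.085, -0.7], [0, 0, 0, 0, 0, 0.115, -0.7], [0, 0, 0, 0, 0, 0.14, -0.7], [0, 0, 0, 0, 0, 0.15, -0.7], [0, 0, 0, 0, 0, 0.15, -0.7]]

```text
time: 9.2
position: [0.524, -0.1995, 0.2344]
tool_rot: [0.689, 0.169, -0.164, -0.685]
ft_force: [-0.5, 0.6, 0.1]
grip_width: 0.0742
```

```bash
python3 look.py 8;  python3 - <<'E'
import cv2,numpy as np
s=cv2.imread('pics/s8.png');t=cv2.imread('pics/t8.png')
cv2.imwrite('pics/z8.png',np.hstack([cv2.resize(s[80:210,200:290],(415,600),interpolation=2),cv2.resize(t[190:290,335:395],(360,600),interpolation=2)]))
E
```

```text
9.2 [ 0.52398989 -0.19949732  0.23435628] [ 0.00874346 -0.00405909 -0.99995354] 117.18239294881185 [-0.52824446  0.56371899  0.08072141] 0.0742053338592243 [-5.63762117e-01  4.22819059e-01  1.58974953e+00  1.37941832e-03
  1.11946481e+00 -2.60959894e+00]
```

View pics/s8.png

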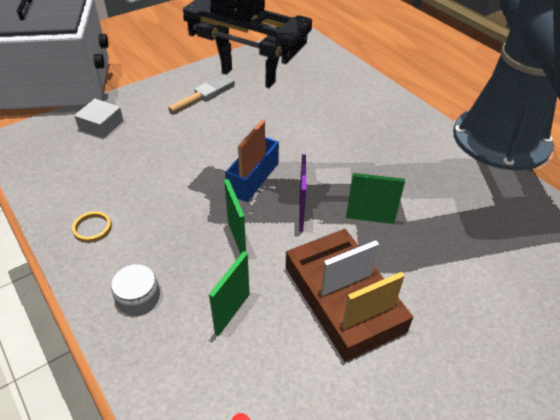

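View pics/z8.png

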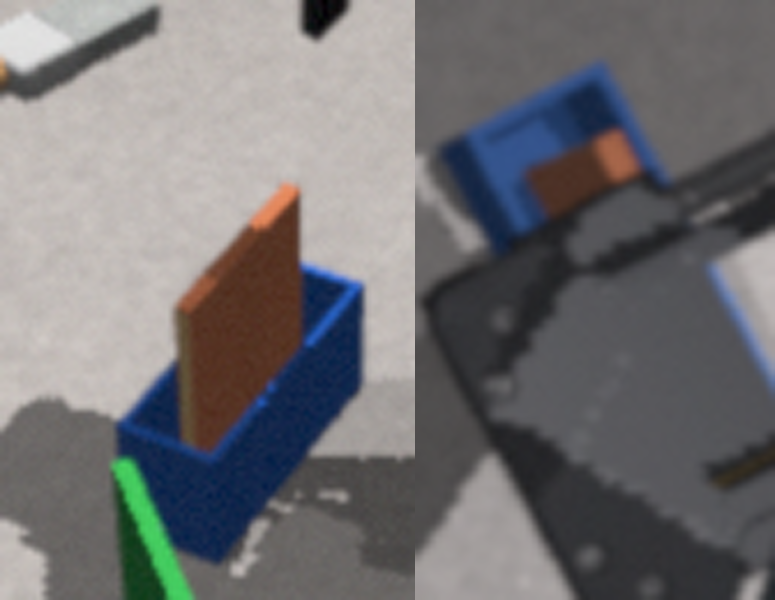

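The plate stands in the carrier at (240–267, 122–178), the gripper is well clear, and silver and brass are still in their slots. Waiting briefly to see that it's settled.

>>> jog_arm:
  increments:
    - [[0, 0, 0, 0, 0, 0.01, -0.7], [0, 0, 0, 0, 0, 0.02, -0.7], [0, 0, 0, 0, 0, 0.02, -0.7], [0, 0, 0, 0, 0, 0.02, -0.7], [0, 0, 0, 0, 0, 0.02, -0.7], [0, 0, 0, 0, 0, 0.02, -0.7], [0, 0, 0, 0, 0, 0.02, -0.7], [0, 0, 0, 0, 0, 0.02, -0.7]]

```text
time: 10.1
position: [0.5225, -0.1986, 0.2516]
tool_rot: [0.688, 0.167, -0.165, -0.687]
ft_force: [-0.2, 0.4, -0.8]
grip_width: 0.0737
```

```bash
python3 look.py 9;  python3 - <<'E'
import cv2,numpy as np
from h import *
s=cv2.imread('pics/s9.png');a=cv2.imread('pics/s8.png')
d=cv2.absdiff(s,a).max(2)[110:205,220:285];print(d.max(),(d>25).sum())
cv2.imwrite('pics/z9.png',cv2.resize(s[80:210,200:290],(415,600),interpolation=2))
# top edge ends of plate, from zoom 8 (scale 4.61): midline (185,305),(290,188)
for u,v in((187,302),(291,190)): print(onz('scene',(200+u/4.61-.4,80+v/4.61-.4),.116))
E
```

```text
10.1 [ 0.52245738 -0.19860961  0.25156176] [ 3.67081144e-03 -8.47213478e-04 -9.99992904e-01] 117.17485020405307 [-0.15751047  0.40367148 -0.76697866] 0.07373306665545121 [-5.63889910e-01  4.03071632e-01  1.56907890e+00  1.35552860e-03
  1.16588713e+00 -2.60951212e+00]
70 71
[ 0.55763754 -0.18136279  0.116     ]
[ 0.48413271 -0.21786284  0.116     ]
```

View pics/z9.png

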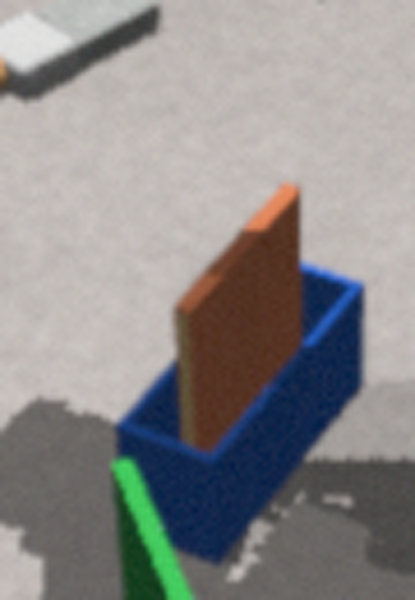

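The plate hasn't moved; the pixels that changed are shadow. Its top-edge centre measures (0.521, -0.200), on the carrier centre. Handing in.

```bash
python3 -c "
from rig import *
print(hand_in())"
```

```text
the job is handed in; nothing more can be done
None
```

I lifted the copper plate straight out of its slot, carried it over, and turned it 35.6°. I lowered it upright into the blue carrier until it touched the floor (about 8 N), then opened the gripper and backed off straight up. The job was handed in at about 10 s.

**Last checks:**
- **Plate position:** it stands upright and has not moved between two looks about 0.9 s apart. Its top-edge centre is at about (0.521, -0.200), against a carrier centre of (0.520, -0.200).
- **Other plates:** the brass and silver plates are still in their slots, and none of the green or purple look-alikes appears to have moved.
- **Robot:** the gripper is well clear, and wrist forces stayed small in every reading.

**Disagreements:**
- The carrier rim measured 58 mm high against the stated 60 mm.
- The plate's top-edge length came out at 82 mm in the last check, against 90 mm. I took that as rough corner picking on a single view, because two-view measuring before the lift gave 90.7 mm.

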